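# Set the strip-width fence against its stop and clamp it

## Robot

A 6-joint arm with a two-finger parallel gripper is mounted at the origin on the work surface. World frame = base frame: x ahead of the robot, y to its left, z up, the work surface at z = 0. Lengths are in m, angles in degrees, forces in N, time in s.
With the tool pointing down it reaches from about 0.25 to 0.725 m from the base axis. Payload 9.7 kg.
Tool frame: the origin (TCP) lies at the centre of the arm's flange, where the gripper is bolted on; the fingertips stand 173 mm ahead of it and the grasp point (between the pads) lies bot.grip_depth ahead of it (bot.grip_depth is the distance from the TCP to the grasp point, in m); z points along the fingers, y is the direction in which the jaws open and shut (so a half turn about z gives the same grasp; the last joint's range is limited). The gripper opens to 85 mm and grips with 20 to 120 N. Pads are 22 mm wide; open, the fingers measure 114 mm over their backs; the gripper's body (76 mm by 85 mm) begins 54 mm behind the grasp point. The pads swing forward as they close: fully open they stand 13 mm farther back than shut.
Start: joints at [-64.515, 4.979, 10.078, 95.1, 0, 90], TCP at [0.237, -0.496, 0.405] pointing down, gripper open.
Joint ranges: [-179.16, 179.16], [-48.56, 103.87], [-65.8, 70.77], [-126.05, 130.52], [-82.76, 87.17], [-180, 180]. Speed limits (degrees/s): [127.2, 127.2, 147.25, 180, 180, 180].

## Interface

Orientations are given as [roll, pitch, yaw] about the fixed x, y, z axes, in that order (R = Rz(yaw) Ry(pitch) Rx(roll)).
In Python, from workcell import status, viewer, bot gives the robot as it stands. The module is installed in compiled form; this text tells all that it offers.
- The arm moves only by the tool move_arm, never from a script. Its argument "commands" is a list of rows, each an object with "claw": the gripper's target within -1 to 1 (fully open at 1, half-way at 0, shut at -1); "travel": the shift along the tool's x, y, z in cm, a list of three; "turn": the turn about the tool's z in degrees. A call has 1 to 5 rows; each row shifts and turns the commanded pose from where the row before left it, along the tool's axes as they then stand; what a row does not reach is not made up. A row lasts 1/12 s, in which the tool goes at most 41.7 mm and 7.16 degrees, less where a joint would pass 70% of its speed; a pose out of reach is approached as far as the arm can. A call is refused whole if a number of a shift passes 4.17 or a number of a turn 7.16, either way. A call with a gripper value outside its range is refused whole. The fingers move at their own pace and stop on an object; "squeeze" is the grip in N (left out, the last holds). Time passes only in rows, so rows that do not move let the fingers close. It gives the time, the measured TCP pose, the force and the opening at its end, in the units of the state.
- status.get_obs(): the state, without advancing time (a new reading comes with each control period).
- viewer.camera(name): name is "side" or "top"; returns the picture (400x640x3 uint8, blue, green, red); there is no depth.
- viewer.camera_params(name): a dict with "camera_matrix" (3x3 intrinsics, pixels), "xyz" and "rotation" of the camera in the world. Camera axes: x right, y up, looking along -z (the intrinsics and any distortion apply to the point x, -y, -z); pixel columns grow to the right and rows downward; lengths in m; the calibration is good to about 2 mm. A picture is of the moment at which its call begins. camera_params takes no time and is no camera call.
- bot.job_done(): hands the job in, once; it reports no verdict.
The state is a dict: "time": time; "q": joint angles; "qd": joint speeds; "joint_efforts": joint torques, N m; "ee_pos": TCP position; "tcp_rot": TCP orientation; "wrist_force": force on the tool from outside, world axes, zero at the start; "torque": the same for the moment, N m; "opening": finger opening in m.
Only numpy, scipy, OpenCV 4.12 (cv2) and the standard library are available. Lean on these libraries where they do the work, as an engineer would, in place of code of your own. Each camera call takes 0.05 s, during which the arm holds its last target.

## Task

On the white dough-portioning board, slide the slotted aluminium fence up to the red width stop and press it gently but firmly against the stop's face for a moment, without pushing the stop off its setting. Then turn both green-knobbed clamp levers clockwise until they are tight, so that the fence is clamped snug against the stop; leave the other things on the bench alone.

Things in the scene. Friction and masses are not known exactly. Their poses are not given: they have to be found in the camera images.
- board: white plastic jig board, 290 x 290 x 20 mm, fixed to the table. Origin on its underside, 20 mm to +x of the middle; its x axis is the direction in which the fence slides towards the red stop (roughly away from the robot), y to the left, z up. Board top 20 mm above the origin. Two fixed bolts (8 mm) stand at x = -50 mm, y = +70 mm (left) and y = -70 mm (right).
- fence: loose aluminium fence, 0.35-0.6 kg, axes as the board's: wall 12 mm thick (x), 190 mm long (y), 45 mm tall; origin under the wall's middle. From its back (-x) two feet, 8 mm thick, 36 mm wide, reach 125 mm back at y = +-70 mm (104 mm of open board between); a bolt stands in each foot's slot (95 x 11 mm), so it only slides along x. Loose, it slides with 2.5 to 7.5 N of friction, not known beforehand.
- fence_front (a point): point on the middle of the fence wall's front (+x) face, 12.5 mm above the board; this is the spot that meets the stop
- fence_back (a point): point on the middle of the fence wall's back (-x) face, 22.5 mm above the board
- stop_face (a point): middle of the near (-x) face of the red width stop, 12.5 mm above the board: a block 30 (x) x 24 (y) x 25 mm tall on the board's middle line, with a thin pointer to the yellow scale on the left. It marks the wanted fence position. Hold the fence on it with about 7 N more than sliding it takes, for a second (3 to 13 N must reach the stop); beyond about 16 N it slips along +x and its setting is spoilt.
- clamp_left (a joint): angle (rad) of the left clamp lever about its bolt. 0: loose, lever along the board's -x; clockwise from above increases it; at 1.57 it points along the board's +y; hard stop at 1.65. Turns against 4 N at the knob, rising to 6 N when tight; stays where left. It screws its washer down 1.6 mm per rad: the washer meets the foot at about 0.95 rad, tight from 1.45.
- clamp_right (a joint): the same for the right clamp lever; it too points along the board's +y (towards the middle of the board) when tight
- washer_left: brass washer, 26 mm across, 4 mm thick, under the left lever; it sits 1.5 mm above the foot of the fence when the lever is at 0 and presses on the foot when the lever is tight. Origin under its centre, on the bolt's axis.
- washer_right: the same under the right lever
- knob_left (a point): top centre of the upright green knob at the end of the left lever: a cylinder 16 mm across and 40 mm tall, its top about 81 mm above the table (61 mm above the board top), 65 mm from the bolt's axis; the black lever bar (12 mm wide, 9 mm thick) joins it at its foot, so that the upper 30 mm is free to grip or push
- knob_right (a point): the same for the right lever
- bolt_left (a point): axis of the left bolt, at the height of the board top
- bolt_right (a point): axis of the right bolt, at the height of the board top
- cutter: thin steel ring cutter, 40 mm across, 30 mm tall, standing on the far right part of the jig board; origin under its centre
- bowl: steel mixing bowl, 170 mm across, 75 mm tall, on the table to the right; origin under its centre
- jug: clear plastic measuring jug, 100 mm across, 130 mm tall, on the table to the right; origin under its centre
- brush: pastry brush lying on the table along the left edge of the board; origin under its middle
- spatula: spatula lying on the table along the right edge of the board; origin under its middle
- jar: jar, 70 mm across, 100 mm tall, on the table at the far right; origin under its centre
- scraper: steel dough scraper with a green round grip, about 85 x 110 mm, lying on the table at the far left; origin under its middle
- stop: the red width stop itself; origin on the board top under the middle of its near (-x) face, axes as the board's

How it is judged (in metres and radians):
On the way, in this order (a step that is already met when the one before it is completed fails the run):
1. the fence is pressed against the red stop with 3 to 13 N, the stop still within 2 mm of its setting (x of fence_front in the frame of stop_face between -0.002 and 0.002 m and contact force between fence and stop between 3 and 13 N and distance of stop_face from where it was at the start of the episode below 0.002 m), for 0.3 s.
2. both clamp levers are tight (value of joint each of clamp_left, clamp_right above 1.4 rad and contact force between each of washer_left, washer_right and fence above 4 N), for 0.2 s.
At the end, for the whole second after the job is handed in: The fence front is within 2 mm of the stop's face, the stop within 2 mm of where it was, both levers are beyond 1.4 rad with their washers pressing on the fence with more than 4 N, everything still and let go (all of step 2 and x of fence_front in the frame of stop_face between -0.002 and 0.002 m and distance of stop_face from where it was at the start of the episode below 0.002 m and linear speed of fence below 0.01 m/s); the robot touches nothing.
It fails at once if the red stop is pushed more than 2 mm off its setting (not (distance of stop_face from where it was at the start of the episode below 0.002 m)).
It fails at once if the clamps are tightened before the fence has come near the stop (x of fence_front in the frame of stop_face below -0.004 m and value of joint any of clamp_left, clamp_right above 1.2 rad).
It fails at once if another thing is moved more than 30 mm (distance of any of cutter, bowl, jug, brush, spatula, jar, scraper from where it was at the start of the episode above 0.03 m).
It also fails if it takes over 72 s, if anything falls off the work surface, if the arm or the gripper's body presses on something with over 40 N, if the wrist force passes 120 N, or if a joint passes its speed limit or range.

## Working session

There is one attempt and no reset: what is moved stays moved. The work goes in short steps, Python scripts to look and compute and a tool call to move; the robot and the scene stay as the last step left them, time stands still between calls to the robot, and variables do not carry over. Pictures are saved under pics/ and viewed, and the job is handed in when it is done.

Besides the shell and the picture viewer there is one more tool, called after "Request:" as name([rows], argument=value, ...), one row to a line, values as JSON. move_arm: Moves the arm, as the interface text tells. Its arguments: {"type":"object","properties":{"commands":{"type":"array"},"squeeze":{"type":"number"}},"required":["commands"]}

```bash
mkdir -p pics; python3 - <<'E'
from workcell import status, viewer, bot
import cv2
print(status.get_obs()); print(bot.grip_depth)
for n in("side","top"):
    im=viewer.camera(n); cv2.imwrite(f"pics/{n}0.png",im); print(viewer.camera_params(n))
E
```

```text
{'time': 0.0, 'q': array([-6.45156523e+01,  5.01155890e+00,  1.00334987e+01,  9.50981019e+01,
       -2.66215561e-04,  8.99987874e+01]), 'qd': array([-0.0262934 , -0.03756223, -0.03660911, -0.06044591,  0.02833255,
        0.04970205]), 'joint_efforts': array([ 1.25582017e-03, -5.20383167e+01,  4.64807475e+01,  1.61452655e-02,
        1.11858000e-05,  2.44199285e-06]), 'ee_pos': array([ 0.23664792, -0.4964929 ,  0.40396994]), 'tcp_rot': array([-1.79923838e+02,  2.64603469e-04,  2.54855606e+01]), 'wrist_force': array([ 0.91764693, -0.8770131 ,  0.02518458]), 'torque': array([-0.02835343,  0.01876995,  0.00335061]), 'opening': 0.08516674696580251}
0.1547
{'camera_matrix': array([[513.84396209,   0.        , 318.88374852],
       [  0.        , 513.84396209, 201.19047995],
       [  0.        ,   0.        ,   1.        ]]), 'xyz': array([ 0.27098789, -1.46949099,  0.93607116]), 'rotation': array([ 58.14486824,   0.22065214, -10.59401749])}
{'camera_matrix': array([[408.69430291,   0.        , 313.17024471],
       [  0.        , 408.69430291, 200.97043503],
       [  0.        ,   0.        ,   1.        ]]), 'xyz': array([ 0.3370504 , -0.08403937,  1.43899746]), 'rotation': array([  7.51609375,  -0.81409211, -88.53083953])}
```

View pics/side0.png

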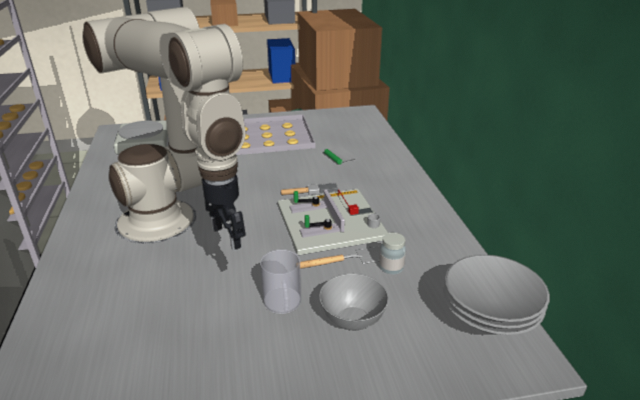

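View pics/top0.png

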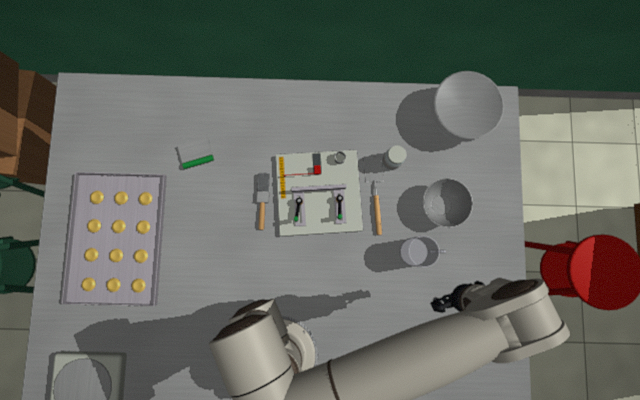

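```bash
python3 - <<'E'
import cv2
t=cv2.imread("pics/top0.png"); cv2.imwrite("pics/topc.png",cv2.resize(t[110:250,250:400],None,fx=4,fy=4,interpolation=cv2.INTER_CUBIC))
t=cv2.imread("pics/side0.png"); cv2.imwrite("pics/sidec.png",cv2.resize(t[90:240,280:480],None,fx=4,fy=4,interpolation=cv2.INTER_CUBIC))
E
```

```text
(no output)
```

View pics/topc.png

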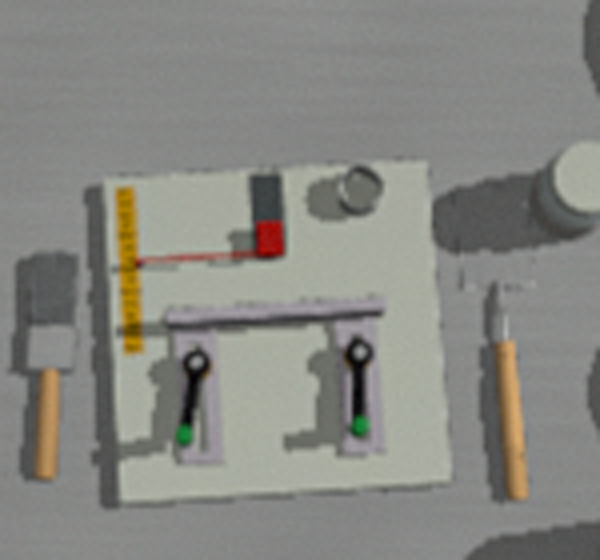

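View pics/sidec.png

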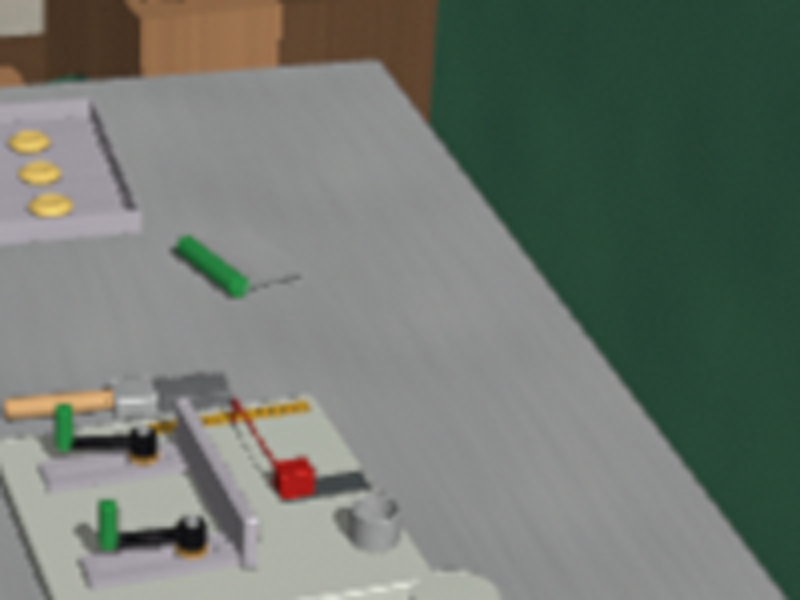

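```bash
cat > h.py <<'E'
from workcell import status, viewer, bot
import numpy as np, cv2
from scipy.spatial.transform import Rotation as R
P={n:viewer.camera_params(n) for n in("side","top")}
def p2w(n,u,v,z):
    p=P[n];K=p["camera_matrix"]
    d=np.array([(u-K[0,2])/K[0,0],-(v-K[1,2])/K[1,1],-1])
    d=R.from_euler('xyz',p["rotation"],degrees=True).apply(d)
    return p["xyz"]+d*(z-p["xyz"][2])/d[2]
def w2p(n,w):
    p=P[n];K=p["camera_matrix"]
    c=R.from_euler('xyz',p["rotation"],degrees=True).inv().apply(np.asarray(w)-p["xyz"])
    return K[0,0]*c[0]/-c[2]+K[0,2], K[1,1]*-c[1]/-c[2]+K[1,2]
def tc(x,y,z): return p2w("top",250+(x+.5)/4-.5,110+(y+.5)/4-.5,z)
def sc(x,y,z): return p2w("side",280+(x+.5)/4-.5,90+(y+.5)/4-.5,z)
E
python3 - <<'E'
from h import *
np.set_printoptions(precision=4,suppress=True)
C=[tc(*c,.02) for c in[(107,178),(428,161),(451,484),(118,507)]]
print("corners",C,[np.linalg.norm(C[i]-C[i-1]) for i in range(4)])
print("ctr",np.mean(C,0))
q=[(C[0]-C[3]),(C[1]-C[2])]
print("yaw x",[np.degrees(np.arctan2(a[1],a[0])) for a in q],"yaw y",[np.degrees(np.arctan2(-a[0],a[1])) for a in(C[0]-C[1],C[3]-C[2])])
print("knobs top",tc(185,435,.081),tc(360,426,.081))
print("bolts",tc(197,363,.055),tc(360,353,.055))
print("knobs side",sc(65,408,.081),sc(109,504,.081))
print("fence top ends front: ",tc(166,309,.065),tc(384,297,.065)," back",tc(166,326,.065),tc(384,312,.065))
print("stop top near corners",tc(257,256,.045),tc(285,254,.045)) 
E
```

```text
corners [array([0.6889, 0.0356, 0.02  ]), array([ 0.7128, -0.2496,  0.02  ]), array([ 0.4255, -0.273 ,  0.02  ]), array([0.398 , 0.0152, 0.02  ])] [np.float64(0.29159928152229536), np.float64(0.286180936314469), np.float64(0.28818685364861024), np.float64(0.2894807829127868)]
ctr [ 0.5563 -0.118   0.02  ]
yaw x [np.float64(4.010048396706151), np.float64(4.6530427654728035)] yaw y [np.float64(4.782655699734034), np.float64(5.452978040446758)]
knobs top [ 0.4566 -0.0426  0.081 ] [ 0.4681 -0.1883  0.081 ]
bolts [ 0.5208 -0.0502  0.055 ] [ 0.5333 -0.1893  0.055 ]
knobs side [ 0.4581 -0.0441  0.081 ] [ 0.47   -0.1904  0.081 ]
fence top ends front:  [ 0.5651 -0.0226  0.065 ] [ 0.5807 -0.2082  0.065 ]  back [ 0.5505 -0.0231  0.065 ] [ 0.5677 -0.2084  0.065 ]
stop top near corners [ 0.6172 -0.0991  0.045 ] [ 0.6197 -0.1234  0.045 ]
```

Request:
move_arm([
  {"claw": -1, "travel": [0, 0, 0], "turn": 4.14},
  {"claw": -1, "travel": [0, 0, 0], "turn": 4.14},
  {"claw": -1, "travel": [0, 0, 0], "turn": 4.14},
  {"claw": -1, "travel": [0, 0, 0], "turn": 4.14},
  {"claw": -1, "travel": [0, 0, 0], "turn": 4.14},
])

```text
time: 0.52
ee_pos: [0.2366, -0.4965, 0.4043]
tcp_rot: [-180.0, 0.0, 4.6]
wrist_force: [0.3, -0.4, 0.6]
opening: 0.0255
```

```bash
cat >> h.py <<'E'
np.set_printoptions(precision=4,suppress=True)
YAW=np.radians(4.8); B0=np.array([.5762,-.1163])
def b2w(x,y): c,s=np.cos(YAW),np.sin(YAW); return B0+[c*x-s*y,s*x+c*y]
def w2b(p): c,s=np.cos(YAW),np.sin(YAW); d=np.array(p[:2])-B0; return np.array([c*d[0]+s*d[1],-s*d[0]+c*d[1]])
def go(x,y,z,yaw=None):
    o=status.get_obs(); M=R.from_euler('xyz',o["tcp_rot"],degrees=True)
    d=M.inv().apply(np.r_[b2w(x,y),z]-o["ee_pos"])*100
    print("t",o["time"],"board",w2b(o["ee_pos"]),"z",o["ee_pos"][2],"rot",o["tcp_rot"],"F",o["wrist_force"],"q",o["q"],"open",o["opening"]); print("delta cm tool",d)
E
python3 -c "
from h import *
go(-.052,0,.404)"
```

```text
t 0.5167 board [-0.3702 -0.3504] z 0.4042706375754519 rot [-179.9566    0.0157    4.5799] F [ 0.254  -0.3996  0.6276] q [-64.5159   4.9978  10.0523  95.1006   0.0009 110.9041] open 0.025518302537457616
delta cm tool [ 31.6832 -35.1654   0.045 ]
```

Request:
move_arm([
  {"claw": -1, "travel": [3.17, -3.52, 0], "turn": 0},
  {"claw": -1, "travel": [3.17, -3.52, 0], "turn": 0},
  {"claw": -1, "travel": [3.17, -3.52, 0], "turn": 0},
  {"claw": -1, "travel": [3.17, -3.52, 0], "turn": 0},
  {"claw": -1, "travel": [3.17, -3.52, 0], "turn": 0},
])

```text
time: 0.93
ee_pos: [0.3633, -0.3289, 0.4044]
tcp_rot: [-180.0, 0.0, 4.7]
wrist_force: [1.1, -0.9, 0.6]
opening: 0.0002
```

Request:
move_arm([
  {"claw": -1, "travel": [3.17, -3.52, 0], "turn": 0},
  {"claw": -1, "travel": [3.17, -3.52, 0], "turn": 0},
  {"claw": -1, "travel": [3.17, -3.52, 0], "turn": 0},
  {"claw": -1, "travel": [3.17, -3.52, 0], "turn": 0},
  {"claw": -1, "travel": [0, 0, 0], "turn": -7.1},
])

```text
time: 1.35
ee_pos: [0.4665, -0.193, 0.404]
tcp_rot: [-179.9, -0.0, 11.7]
wrist_force: [-0.9, -0.8, 0.4]
opening: 0.0001
```

Request:
move_arm([
  {"claw": -1, "travel": [0, 0, 1.5], "turn": -7.1},
  {"claw": -1, "travel": [0, 0, 1.5], "turn": -7.1},
  {"claw": -1, "travel": [0, 0, 1.5], "turn": -7.1},
  {"claw": -1, "travel": [0, 0, 1.5], "turn": -7.1},
  {"claw": -1, "travel": [0, 0, 1.5], "turn": -7.1},
])

```text
time: 1.77
ee_pos: [0.4634, -0.1977, 0.3286]
tcp_rot: [-180.0, 0.0, 47.7]
wrist_force: [0.5, 0.6, 0.2]
opening: 0.0
```

Request:
move_arm([
  {"claw": -1, "travel": [0, 0, 0.5], "turn": -7.1},
  {"claw": -1, "travel": [0, 0, 0.5], "turn": -7.1},
  {"claw": -1, "travel": [0, 0, 0.5], "turn": -7.1},
  {"claw": -1, "travel": [0, 0, 0.5], "turn": -7.1},
  {"claw": -1, "travel": [0, 0, 0.5], "turn": -7.1},
])

```text
time: 2.18
ee_pos: [0.4634, -0.1978, 0.304]
tcp_rot: [-180.0, -0.0, 83.2]
wrist_force: [1.2, -0.4, -0.3]
opening: 0.0
```

Request:
move_arm([
  {"claw": -1, "travel": [0, 0, 0], "turn": -7.1},
  {"claw": -1, "travel": [0, 0, 0], "turn": -7.1},
  {"claw": -1, "travel": [0, 0, 0], "turn": -7.1},
  {"claw": -1, "travel": [0, 0, 0], "turn": -7.1},
  {"claw": -1, "travel": [0, 0, 0], "turn": -7.1},
])

```text
time: 2.6
ee_pos: [0.4634, -0.1978, 0.3043]
tcp_rot: [-180.0, -0.0, 118.7]
wrist_force: [0.7, 0.3, 0.4]
opening: -0.0003
```

```bash
python3 -c "
from h import *
go(-.052,0,.207)
cv2.imwrite('pics/s1.png',viewer.camera('side'))"
```

```text
t 2.6 board [-0.1192 -0.0718] z 0.3042830729942502 rot [-179.973    -0.0382  118.7371] F [0.6626 0.2501 0.3691] q [-23.1176  -2.1313  -8.2746  83.9035   0.0024  38.1453] open -0.0003101729988307982
delta cm tool [3.8275 9.0623 9.7266]
```

View pics/s1.png

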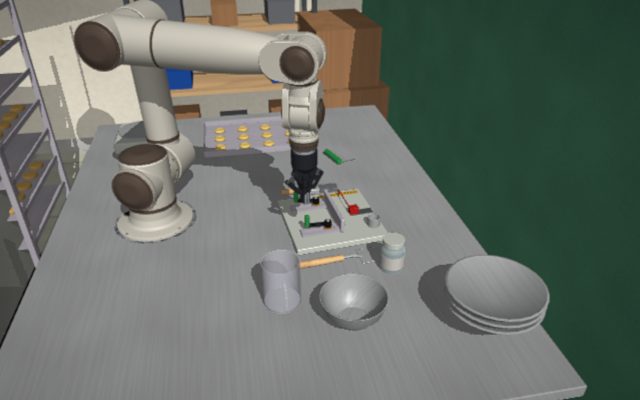

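Request:
move_arm([
  {"claw": -1, "travel": [0, 0, 0], "turn": -7.1},
  {"claw": -1, "travel": [0, 0, 0], "turn": -7.1},
  {"claw": -1, "travel": [0, 0, 0], "turn": -7.1},
  {"claw": -1, "travel": [0, 0, 0], "turn": -7.1},
  {"claw": -1, "travel": [0, 0, 0], "turn": -7.1},
])

```text
time: 3.07
ee_pos: [0.4634, -0.1978, 0.3044]
tcp_rot: [-180.0, -0.0, 154.0]
wrist_force: [0.4, -0.4, -0.5]
opening: -0.0001
```

Request:
move_arm([
  {"claw": -1, "travel": [0, 0, 0], "turn": -7.1},
  {"claw": -1, "travel": [0, 0, 0], "turn": -7.1},
  {"claw": -1, "travel": [0, 0, 0], "turn": -7.1},
  {"claw": -1, "travel": [0, 0, 0], "turn": -7.1},
  {"claw": -1, "travel": [0, 0, 0], "turn": -2.2},
])

```text
time: 3.48
ee_pos: [0.4634, -0.1978, 0.3043]
tcp_rot: [180.0, -0.0, -175.3]
wrist_force: [0.7, -0.5, -0.2]
opening: -0.0002
```

```bash
python3 -c "
from h import *
go(-.052,0,.207)"
```

```text
t 3.4833 board [-0.1192 -0.0718] z 0.30434630408220176 rot [ 179.9839   -0.0319 -175.2905] F [ 0.6626 -0.4772 -0.1507] q [-23.119   -2.1344  -8.2706  83.8995  -0.0007 -27.8285] open -0.00015520024469728823
delta cm tool [-6.7154  7.1901  9.7329]
```

Request:
move_arm([
  {"claw": -1, "travel": [-2.24, 2.4, 0], "turn": 0},
  {"claw": -1, "travel": [-2.24, 2.4, 0], "turn": 0},
  {"claw": -1, "travel": [-2.24, 2.4, 0], "turn": 0},
  {"claw": -1, "travel": [0, 0, 1.5], "turn": 0},
  {"claw": -1, "travel": [0, 0, 1.5], "turn": 0},
])

```text
time: 3.9
ee_pos: [0.5259, -0.1194, 0.2745]
tcp_rot: [-180.0, 0.1, -175.6]
wrist_force: [0.8, -0.8, -0.3]
opening: -0.0004
```

Request:
move_arm([
  {"claw": -1, "travel": [0, 0, 1.5], "turn": 0},
  {"claw": -1, "travel": [0, 0, 1.5], "turn": 0},
  {"claw": -1, "travel": [0, 0, 1.5], "turn": 0},
  {"claw": -1, "travel": [0, 0, 1.2], "turn": 0},
  {"claw": -1, "travel": [0, 0, 1.0], "turn": 0},
])

```text
time: 4.32
ee_pos: [0.5246, -0.1207, 0.2063]
tcp_rot: [180.0, -0.1, -175.6]
wrist_force: [-0.2, 0.1, 0.4]
opening: 0.0004
```

```bash
python3 -c "
from h import *
go(-.052,0,.207)
a=viewer.camera('side');t=viewer.camera('top')
A=cv2.resize(a[150:270,260:420],None,fx=4,fy=4,interpolation=3);T=cv2.resize(t[110:250,250:400],None,fx=4,fy=4,interpolation=3)
cv2.imwrite('pics/s2.png',A);cv2.imwrite('pics/t2.png',T)"
```

```text
t 4.3167 board [-0.0518 -0.0001] z 0.20633743715477354 rot [ 179.9803   -0.0648 -175.6233] F [-0.1677  0.0993  0.391 ] q [-12.9619   4.3425 -12.6006  73.1246  -0.0005 -17.3386] open 0.0003650848672378313
delta cm tool [ 0.0203  0.011  -0.0662]
```

View pics/s2.png

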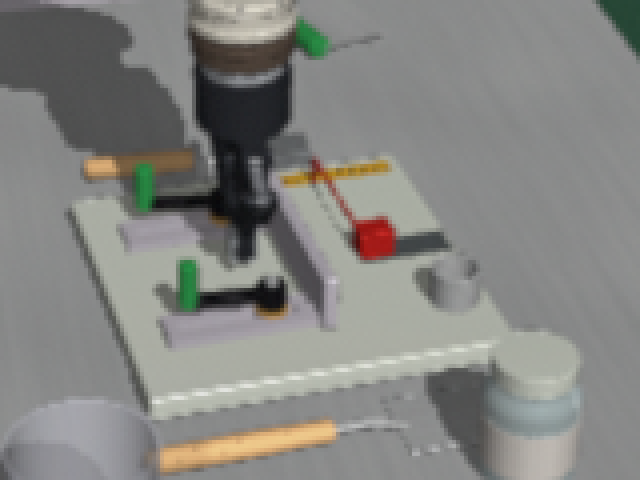

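View pics/t2.png

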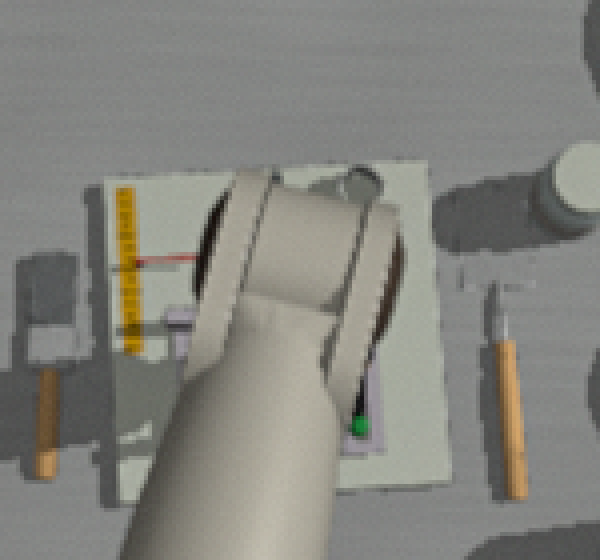

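Request:
move_arm([
  {"claw": -1, "travel": [-0.5, 0, 0], "turn": 0},
  {"claw": -1, "travel": [-0.5, 0, 0], "turn": 0},
  {"claw": -1, "travel": [-0.4, 0, 0], "turn": 0},
  {"claw": -1, "travel": [-0.3, 0, 0], "turn": 0},
  {"claw": -1, "travel": [-0.2, 0, 0], "turn": 0},
])

```text
time: 4.83
ee_pos: [0.5445, -0.1193, 0.2081]
tcp_rot: [-180.0, 0.0, -175.5]
wrist_force: [-0.2, 0.1, -0.7]
opening: 0.0001
```

Request:
move_arm([
  {"claw": -1, "travel": [-0.2, 0, 0], "turn": 0},
  {"claw": -1, "travel": [-0.2, 0, 0], "turn": 0},
  {"claw": -1, "travel": [-0.2, 0, 0], "turn": 0},
  {"claw": -1, "travel": [-0.2, 0, 0], "turn": 0},
  {"claw": -1, "travel": [-0.2, 0, 0], "turn": 0},
])

```text
time: 5.25
ee_pos: [0.5534, -0.1186, 0.2077]
tcp_rot: [180.0, -0.1, -175.5]
wrist_force: [-6.5, -0.8, 5.3]
opening: -0.0002
```

Request:
move_arm([
  {"claw": -1, "travel": [-0.2, 0, 0], "turn": 0},
  {"claw": -1, "travel": [-0.2, 0, 0], "turn": 0},
  {"claw": -1, "travel": [-0.2, 0, 0], "turn": 0},
  {"claw": -1, "travel": [-0.2, 0, 0], "turn": 0},
  {"claw": -1, "travel": [-0.2, 0, 0], "turn": 0},
])

```text
time: 5.67
ee_pos: [0.5633, -0.1178, 0.2077]
tcp_rot: [180.0, -0.1, -175.5]
wrist_force: [-6.5, -0.2, 5.5]
opening: 0.0002
```

Request:
move_arm([
  {"claw": -1, "travel": [-0.2, 0, -0.02], "turn": 0},
  {"claw": -1, "travel": [-0.2, 0, -0.02], "turn": 0},
  {"claw": -1, "travel": [-0.2, 0, -0.02], "turn": 0},
  {"claw": -1, "travel": [-0.2, 0, -0.02], "turn": 0},
  {"claw": -1, "travel": [-0.2, 0, 0], "turn": 0},
])

```text
time: 6.08
ee_pos: [0.5739, -0.117, 0.2083]
tcp_rot: [180.0, -0.0, -175.5]
wrist_force: [-2.9, -0.6, -2.0]
opening: 0.0001
```

```bash
python3 -c "
from h import *
go(-.052,0,.207)
a=viewer.camera('side')
A=cv2.resize(a[180:240,310:410],None,fx=8,fy=8,interpolation=3)
cv2.imwrite('pics/s3.png',A)"
```

```text
t 6.0833 board [-0.0024 -0.0005] z 0.20828395700302968 rot [ 179.9938   -0.019  -175.5161] F [-2.9031 -0.6374 -1.9937] q [-11.5212  10.5886  -5.4636  73.9678   0.0007 -16.0051] open 0.0001009739028309656
delta cm tool [4.9614 0.0201 0.13  ]
```

View pics/s3.png

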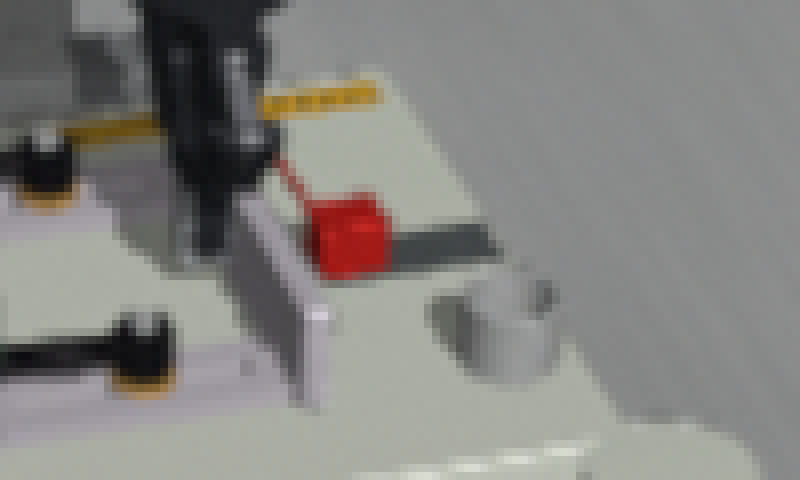

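Request:
move_arm([
  {"claw": -1, "travel": [-0.2, 0, 0], "turn": 0},
  {"claw": -1, "travel": [-0.2, 0, 0], "turn": 0},
  {"claw": -1, "travel": [-0.2, 0, 0], "turn": 0},
  {"claw": -1, "travel": [-0.1, 0, 0], "turn": 0},
  {"claw": -1, "travel": [-0.1, 0, 0], "turn": 0},
])

```text
time: 6.55
ee_pos: [0.5818, -0.1163, 0.2084]
tcp_rot: [180.0, -0.0, -175.5]
wrist_force: [-2.4, -0.5, -1.8]
opening: 0.0
```

Request:
move_arm([
  {"claw": -1, "travel": [-0.05, 0, 0], "turn": 0},
  {"claw": -1, "travel": [-0.05, 0, 0], "turn": 0},
  {"claw": -1, "travel": [-0.05, 0, 0], "turn": 0},
  {"claw": -1, "travel": [-0.05, 0, 0], "turn": 0},
  {"claw": -1, "travel": [-0.05, 0, 0], "turn": 0},
])

```text
time: 6.97
ee_pos: [0.5842, -0.1162, 0.2085]
tcp_rot: [180.0, -0.0, -175.5]
wrist_force: [-1.6, 0.0, -2.2]
opening: -0.0
```

```bash
python3 -c "
from h import *
go(-.052,0,.207)
a=viewer.camera('side')
A=cv2.resize(a[180:240,310:410],None,fx=8,fy=8,interpolation=3)
cv2.imwrite('pics/s4.png',A)"
```

```text
t 6.9667 board [ 0.008  -0.0005] z 0.2084789457733163 rot [ 179.9971   -0.002  -175.5172] F [-1.6201  0.0467 -2.2377] q [-11.2487  11.9014  -3.9175  74.1838   0.0023 -15.7315] open -3.899772348080572e-05
delta cm tool [5.996  0.0217 0.1481]
```

View pics/s4.png

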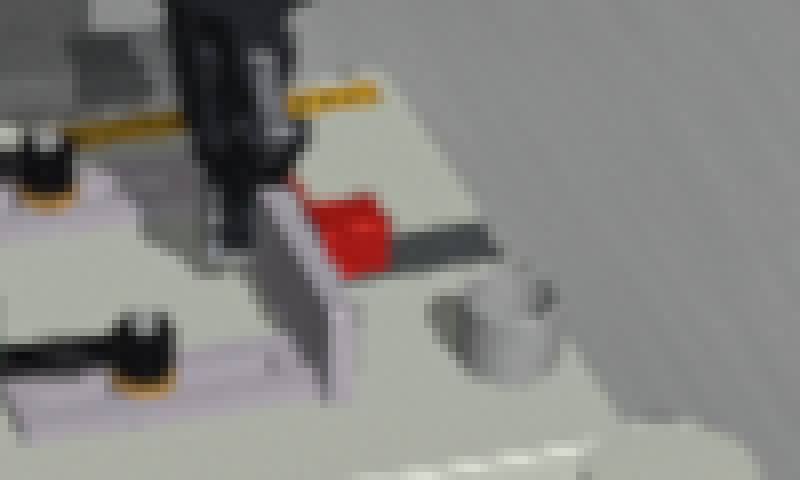

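Request:
move_arm([
  {"claw": -1, "travel": [-0.08, 0, 0], "turn": 0},
  {"claw": -1, "travel": [-0.08, 0, 0], "turn": 0},
  {"claw": -1, "travel": [-0.08, 0, 0], "turn": 0},
  {"claw": -1, "travel": [-0.08, 0, 0], "turn": 0},
  {"claw": -1, "travel": [-0.08, 0, 0], "turn": 0},
])

```text
time: 7.43
ee_pos: [0.5882, -0.1159, 0.2085]
tcp_rot: [-180.0, 0.0, -175.5]
wrist_force: [-2.5, -0.1, -1.2]
opening: 0.0002
```

```bash
python3 -c "
from h import *
go(-.052,0,.207)
for x in (.030,.034,.038,.0426):
  print(x,[ (8*(np.array(w2p('side',np.r_[b2w(x,y),z]))+.5-[310,180])-.5) for y,z in((-.095,.065),(0,.065),(-.012,.02))])
a=viewer.camera('side')
A=cv2.resize(a[180:240,310:410],None,fx=8,fy=8,interpolation=3)
cv2.imwrite('pics/s5.png',A)"
```

```text
t 7.4333 board [ 0.012  -0.0006] z 0.20852188734728122 rot [-179.9997    0.0003 -175.5125] F [-2.5121 -0.1418 -1.2147] q [-11.1418  12.4212  -3.3024  74.276   -0.0002 -15.6293] open 0.00018833942614783356
delta cm tool [6.4031 0.0212 0.1522]
0.03 [array([359.981 , 309.6403]), array([283.3988, 182.4889]), array([289.9747, 292.3086])]
0.034 [array([369.936, 308.059]), array([292.9243, 181.0515]), array([299.4167, 290.8241])]
0.038 [array([379.8797, 306.4795]), array([302.4394, 179.6157]), array([308.8486, 289.3412])]
0.0426 [array([391.3009, 304.6652]), array([313.369 , 177.9665]), array([319.6826, 287.6378])]
```

View pics/s5.png

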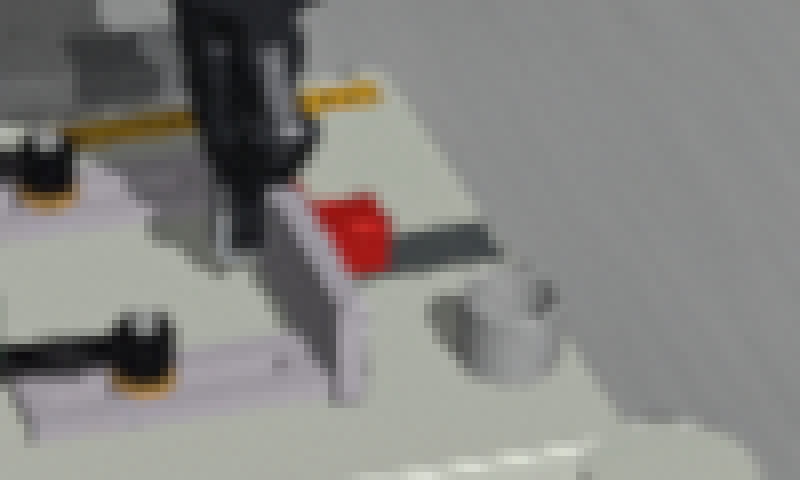

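Request:
move_arm([
  {"claw": -1, "travel": [-0.07, 0, 0], "turn": 0},
  {"claw": -1, "travel": [-0.07, 0, 0], "turn": 0},
  {"claw": -1, "travel": [-0.06, 0, 0], "turn": 0},
  {"claw": -1, "travel": [-0.05, 0, 0], "turn": 0},
  {"claw": -1, "travel": [-0.05, 0, 0], "turn": 0},
])

```text
time: 7.9
ee_pos: [0.5912, -0.1156, 0.2085]
tcp_rot: [-180.0, -0.0, -175.5]
wrist_force: [-3.0, 0.0, -1.0]
opening: 0.0002
```

Request:
move_arm([
  {"claw": -1, "travel": [-0.03, 0, 0], "turn": 0},
  {"claw": -1, "travel": [-0.03, 0, 0], "turn": 0},
  {"claw": -1, "travel": [-0.02, 0, 0], "turn": 0},
  {"claw": -1, "travel": [-0.02, 0, 0], "turn": 0},
  {"claw": -1, "travel": [0, 0, 0], "turn": 0},
])

```text
time: 8.32
ee_pos: [0.5922, -0.1156, 0.2085]
tcp_rot: [-180.0, 0.0, -175.5]
wrist_force: [-2.7, 0.2, -0.9]
opening: -0.0003
```

Request:
move_arm([
  {"claw": -1, "travel": [-0.03, 0, 0], "turn": 0},
  {"claw": -1, "travel": [-0.03, 0, 0], "turn": 0},
  {"claw": -1, "travel": [-0.02, 0, 0], "turn": 0},
  {"claw": -1, "travel": [-0.02, 0, 0], "turn": 0},
  {"claw": -1, "travel": [0, 0, 0], "turn": 0},
])

```text
time: 8.73
ee_pos: [0.5932, -0.1155, 0.2085]
tcp_rot: [-180.0, 0.0, -175.5]
wrist_force: [-2.7, -0.6, 0.4]
opening: -0.0002
```

Request:
move_arm([
  {"claw": -1, "travel": [-0.03, 0, 0], "turn": 0},
  {"claw": -1, "travel": [-0.03, 0, 0], "turn": 0},
  {"claw": -1, "travel": [-0.02, 0, 0], "turn": 0},
  {"claw": -1, "travel": [-0.02, 0, 0], "turn": 0},
  {"claw": -1, "travel": [0, 0, 0], "turn": 0},
])

```text
time: 9.15
ee_pos: [0.5942, -0.1154, 0.2085]
tcp_rot: [180.0, 0.0, -175.5]
wrist_force: [-2.9, 0.2, 0.6]
opening: -0.0003
```

```bash
python3 -c "
from h import *
go(-.052,0,.207)
a=viewer.camera('side')
A=cv2.resize(a[180:240,310:410],None,fx=8,fy=8,interpolation=3)
cv2.imwrite('pics/s6.png',A)"
```

```text
t 9.15 board [ 0.018  -0.0006] z 0.2085080352125171 rot [ 179.9987    0.0034 -175.516 ] F [-2.8908  0.2406  0.5508] q [-10.9917  13.1864  -2.3989  74.4117   0.0022 -15.4757] open -0.0002671941143462627
delta cm tool [6.9982 0.0222 0.1504]
```

View pics/s6.png

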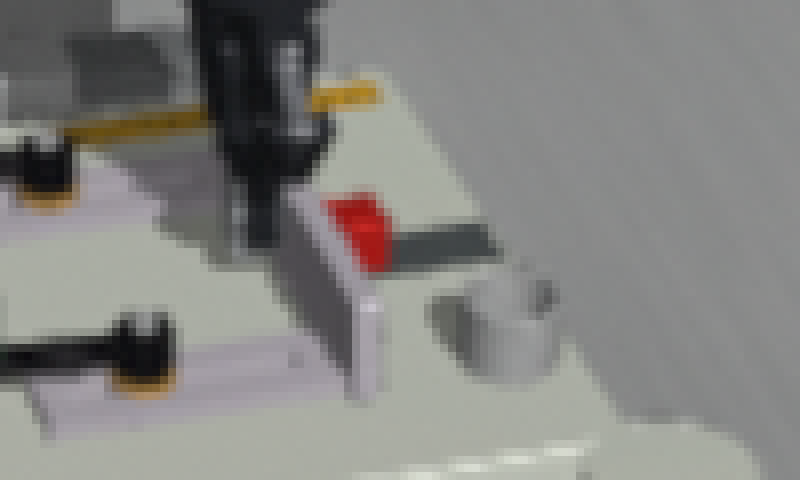

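Request:
move_arm([
  {"claw": -1, "travel": [-0.03, 0, 0], "turn": 0},
  {"claw": -1, "travel": [-0.03, 0, 0], "turn": 0},
  {"claw": -1, "travel": [-0.02, 0, 0], "turn": 0},
  {"claw": -1, "travel": [-0.02, 0, 0], "turn": 0},
  {"claw": -1, "travel": [0, 0, 0], "turn": 0},
])

```text
time: 9.62
ee_pos: [0.5952, -0.1153, 0.2085]
tcp_rot: [-180.0, 0.0, -175.5]
wrist_force: [-4.7, 0.8, 0.7]
opening: -0.0001
```

Request:
move_arm([
  {"claw": -1, "travel": [-0.01, 0, 0], "turn": 0},
  {"claw": -1, "travel": [-0.01, 0, 0], "turn": 0},
  {"claw": -1, "travel": [-0.01, 0, 0], "turn": 0},
  {"claw": -1, "travel": [0, 0, 0], "turn": 0},
])

```text
time: 9.95
ee_pos: [0.5955, -0.1153, 0.2085]
tcp_rot: [180.0, 0.0, -175.5]
wrist_force: [-3.3, -0.5, 1.3]
opening: -0.0
```

Request:
move_arm([
  {"claw": -1, "travel": [-0.02, 0, 0], "turn": 0},
  {"claw": -1, "travel": [-0.02, 0, 0], "turn": 0},
  {"claw": -1, "travel": [-0.02, 0, 0], "turn": 0},
  {"claw": -1, "travel": [0, 0, 0], "turn": 0},
])

```text
time: 10.28
ee_pos: [0.5961, -0.1152, 0.2085]
tcp_rot: [-180.0, 0.0, -175.5]
wrist_force: [-3.0, -0.1, 1.2]
opening: 0.0002
```

Request:
move_arm([
  {"claw": -1, "travel": [-0.02, 0, 0], "turn": 0},
  {"claw": -1, "travel": [-0.02, 0, 0], "turn": 0},
  {"claw": -1, "travel": [-0.02, 0, 0], "turn": 0},
  {"claw": -1, "travel": [0, 0, 0], "turn": 0},
])

```text
time: 10.62
ee_pos: [0.5965, -0.1152, 0.2085]
tcp_rot: [-180.0, -0.0, -175.5]
wrist_force: [-5.5, -0.2, 2.6]
opening: 0.0
```

Request:
move_arm([
  {"claw": -1, "travel": [-0.02, 0, 0], "turn": 0},
  {"claw": -1, "travel": [0, 0, 0], "turn": 0},
])

```text
time: 10.78
ee_pos: [0.5966, -0.1152, 0.2085]
tcp_rot: [180.0, -0.0, -175.5]
wrist_force: [-7.4, 0.1, 3.2]
opening: 0.0
```

Contact confirmed: about 10 N/mm. I'll aim for about 10 N at the wrist (friction 3 N, so about 7 N on the stop).

Request:
move_arm([
  {"claw": -1, "travel": [-0.02, 0, 0], "turn": 0},
  {"claw": -1, "travel": [0, 0, 0], "turn": 0},
])

```text
time: 10.95
ee_pos: [0.5967, -0.1152, 0.2085]
tcp_rot: [180.0, -0.1, -175.5]
wrist_force: [-7.1, -0.9, 3.9]
opening: -0.0001
```

Request:
move_arm([
  {"claw": -1, "travel": [-0.02, 0, 0], "turn": 0},
  {"claw": -1, "travel": [0, 0, 0], "turn": 0},
])

```text
time: 11.12
ee_pos: [0.5968, -0.1152, 0.2085]
tcp_rot: [180.0, -0.1, -175.5]
wrist_force: [-9.6, -1.1, 3.9]
opening: -0.0002
```

```bash
python3 -c "
from h import *
for i in range(6):
  print(status.get_obs()['wrist_force']); viewer.camera('side')
go(0,0,.2)"
```

```text
[-9.5757 -1.0823  3.921 ]
[-8.2753 -1.0601  4.2691]
[-8.0327 -0.4207  3.9936]
[-9.0689 -0.9458  3.4493]
[-8.5925 -0.1048  4.6512]
[-8.9748 -0.7941  3.3986]
t 11.4167 board [ 0.0206 -0.0006] z 0.2085313478922328 rot [ 179.9996   -0.0802 -175.5253] F [-8.1646 -1.1783  3.4229] q [-10.9227  13.5673  -1.9428  74.5673  -0.0209 -15.3974] open 0.00016712620491912605
delta cm tool [2.0558 0.0508 0.856 ]
```

Request:
move_arm([
  {"claw": -1, "travel": [-0.02, 0, 0], "turn": 0},
  {"claw": -1, "travel": [0, 0, 0], "turn": 0},
  {"claw": -1, "travel": [0, 0, 0], "turn": 0},
  {"claw": -1, "travel": [0, 0, 0], "turn": 0},
  {"claw": -1, "travel": [0, 0, 0], "turn": 0},
])

```text
time: 11.83
ee_pos: [0.5968, -0.1152, 0.2085]
tcp_rot: [180.0, -0.1, -175.5]
wrist_force: [-9.5, -1.3, 4.7]
opening: 0.0001
```

Request:
move_arm([
  {"claw": -1, "travel": [0, 0, 0], "turn": 0},
  {"claw": -1, "travel": [0, 0, 0], "turn": 0},
  {"claw": -1, "travel": [0, 0, 0], "turn": 0},
  {"claw": -1, "travel": [0, 0, 0], "turn": 0},
  {"claw": -1, "travel": [0, 0, 0], "turn": 0},
])

```text
time: 12.25
ee_pos: [0.5968, -0.1152, 0.2085]
tcp_rot: [180.0, -0.1, -175.5]
wrist_force: [-10.1, -1.5, 5.2]
opening: 0.0001
```

```bash
python3 -c "
from h import *
for i in range(4):
  a=viewer.camera('side');print(status.get_obs()['wrist_force']); 
A=cv2.resize(a[180:240,310:410],None,fx=8,fy=8,interpolation=3)
cv2.imwrite('pics/s7.png',A)
go(0,0,.2)"
```

```text
[-8.9903 -1.1677  4.8976]
[-9.9661  0.0934  4.9027]
[-8.9112 -0.0705  5.4203]
[-8.7367  0.1301  4.4922]
t 12.45 board [ 0.0206 -0.0006] z 0.20856141921184662 rot [ 179.9978   -0.0974 -175.5283] F [-8.7367  0.1301  4.4922] q [-10.921   13.5874  -1.9155  74.5916  -0.0238 -15.3928] open 0.0005266220032008417
delta cm tool [2.0635 0.0517 0.8597]
```

View pics/s7.png

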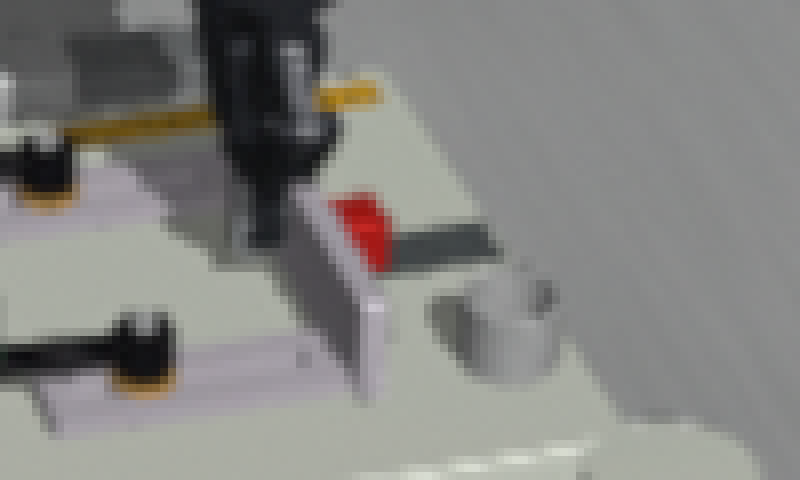

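Request:
move_arm([
  {"claw": -1, "travel": [0, 0, -0.02], "turn": 0},
  {"claw": -1, "travel": [0, 0, 0], "turn": 0},
  {"claw": -1, "travel": [0, 0, -0.02], "turn": 0},
  {"claw": -1, "travel": [0, 0, 0], "turn": 0},
])

```text
time: 12.78
ee_pos: [0.5968, -0.1152, 0.2086]
tcp_rot: [180.0, -0.1, -175.5]
wrist_force: [-8.0, -0.7, 1.5]
opening: -0.0003
```

Request:
move_arm([
  {"claw": -1, "travel": [-0.01, 0, -0.01], "turn": 0},
  {"claw": -1, "travel": [-0.01, 0, 0], "turn": 0},
  {"claw": -1, "travel": [0, 0, 0], "turn": 0},
  {"claw": -1, "travel": [0, 0, 0], "turn": 0},
  {"claw": -1, "travel": [0, 0, 0], "turn": 0},
])

```text
time: 13.2
ee_pos: [0.5969, -0.1152, 0.2085]
tcp_rot: [180.0, -0.1, -175.5]
wrist_force: [-8.4, -0.8, 1.8]
opening: 0.0
```

```bash
python3 -c "
from h import *
for i in range(4):
  print(status.get_obs()['wrist_force']); a=viewer.camera('side')
"
```

```text
[-8.3545 -0.7986  1.7949]
[-8.9878 -1.843   1.057 ]
[-8.8498 -0.364   3.0221]
[-8.7835 -0.6536  2.0305]
```

Request:
move_arm([
  {"claw": -1, "travel": [-0.02, 0, -0.01], "turn": 0},
  {"claw": -1, "travel": [0, 0, 0], "turn": 0},
  {"claw": -1, "travel": [0, 0, 0], "turn": 0},
  {"claw": -1, "travel": [0, 0, 0], "turn": 0},
  {"claw": -1, "travel": [0, 0, 0], "turn": 0},
])

```text
time: 13.82
ee_pos: [0.597, -0.1152, 0.2086]
tcp_rot: [180.0, -0.2, -175.5]
wrist_force: [-10.8, -1.2, 1.6]
opening: -0.0001
```

Request:
move_arm([
  {"claw": -1, "travel": [0, 0, 0], "turn": 0},
  {"claw": -1, "travel": [0, 0, 0], "turn": 0},
  {"claw": -1, "travel": [0, 0, 0], "turn": 0},
  {"claw": -1, "travel": [0, 0, 0], "turn": 0},
  {"claw": -1, "travel": [0, 0, 0], "turn": 0},
])

```text
time: 14.23
ee_pos: [0.597, -0.1152, 0.2086]
tcp_rot: [180.0, -0.2, -175.5]
wrist_force: [-9.7, -0.6, 2.2]
opening: 0.0004
```

```bash
python3 -c "
from h import *
for i in range(4):
  print(status.get_obs()['wrist_force']); a=viewer.camera('side')
go(0,0,.2)
"
```

```text
[-9.7427 -0.6433  2.1986]
[-9.4703 -2.4392  1.2605]
[-9.2418 -1.0826  1.8829]
[-9.3243 -0.8386  3.1414]
t 14.4333 board [ 0.0208 -0.0006] z 0.2085811912163468 rot [ 179.9905   -0.1598 -175.5292] F [-9.5844 -0.9604  2.0779] q [-10.9129  13.6493  -1.8394  74.6679  -0.0333 -15.3837] open 0.0002808022680415997
delta cm tool [2.0826 0.05   0.8639]
```

Request:
move_arm([
  {"claw": -1, "travel": [0.05, 0, 0], "turn": 0},
  {"claw": -1, "travel": [0.2, 0, 0], "turn": 0},
  {"claw": -1, "travel": [0.8, 0, 0], "turn": 0},
  {"claw": -1, "travel": [1.5, 0, 0], "turn": 0},
  {"claw": -1, "travel": [0, 0, -3], "turn": 0},
])

```text
time: 14.85
ee_pos: [0.5687, -0.1167, 0.2328]
tcp_rot: [179.8, -0.6, -175.5]
wrist_force: [0.0, -1.2, -1.5]
opening: 0.0002
```

Request:
move_arm([
  {"claw": 0, "travel": [0, 0, -3], "turn": 0},
  {"claw": 0, "travel": [0, 0, -2], "turn": 0},
  {"claw": 0, "travel": [0, 0, 0], "turn": 4},
  {"claw": 0, "travel": [0, 0, 0], "turn": 4},
  {"claw": 0, "travel": [0, 0, 0], "turn": 3},
])

```text
time: 15.27
ee_pos: [0.5724, -0.1171, 0.2901]
tcp_rot: [180.0, 0.2, 173.3]
wrist_force: [-0.1, 0.5, -0.2]
opening: 0.0427
```

```bash
python3 -c "
from h import *
for k,b in(((.4573,-.0434),(-.05,.07)),((.469,-.1893),(-.05,-.07))):
  p=w2b(k); r=p-np.array(b); print(p,np.hypot(*r),np.arctan2(r[1],-r[0]))
go(*w2b((.4573,-.0434)),.28)
a=viewer.camera('side')
A=cv2.resize(a[150:250,260:410],None,fx=5,fy=5,interpolation=3)
cv2.imwrite('pics/s8.png',A)
"
```

```text
[-0.1124  0.0826] 0.06364136924835775 0.19919902274227833
[-0.1129 -0.0638] 0.0632397686880722 0.0986149911082962
t 15.2667 board [-0.0038 -0.0005] z 0.2900743980256146 rot [179.9956   0.1519 173.2806] F [-0.0952  0.5057 -0.1893] q [-11.5662   8.8129   1.6174  82.6535   0.0172  -4.8468] open 0.04271812546804627
delta cm tool [12.2976  5.9738  0.9753]
```

View pics/s8.png

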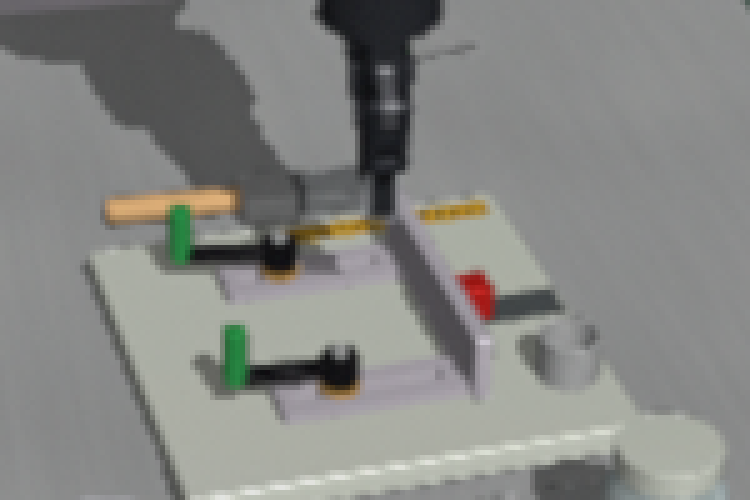

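Request:
move_arm([
  {"claw": 0, "travel": [3.07, 1.5, 0], "turn": 0},
  {"claw": 0, "travel": [3.07, 1.5, 0], "turn": 0},
  {"claw": 0, "travel": [3.07, 1.5, 0], "turn": 0},
  {"claw": 0, "travel": [3.07, 1.47, 0], "turn": 0},
  {"claw": 0, "travel": [0, 0, 0], "turn": 0},
])

```text
time: 15.73
ee_pos: [0.4533, -0.042, 0.2893]
tcp_rot: [180.0, -0.0, 173.6]
wrist_force: [0.2, -0.2, 0.4]
opening: 0.0424
```

```bash
python3 -c "
from h import *
go(*w2b((.4573,-.0434)),.228)
a=viewer.camera('side')
A=cv2.resize(a[150:250,260:410],None,fx=5,fy=5,interpolation=3)
cv2.imwrite('pics/s9.png',A)
"
```

```text
t 15.7333 board [-0.1162  0.0844] z 0.2892527320009323 rot [179.9535  -0.0466 173.648 ] F [ 0.2222 -0.1868  0.3641] q [ -5.2997  -8.7271 -16.0237  82.749    0.0474   1.0524] open 0.04244867553515755
delta cm tool [-0.4184 -0.1042  6.1249]
```

View pics/s9.png

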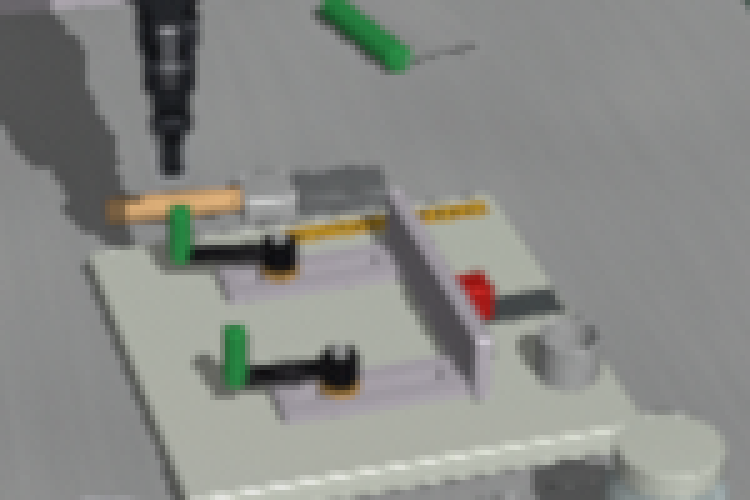

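Request:
move_arm([
  {"claw": 0, "travel": [-0.42, -0.1, 1.5], "turn": 0},
  {"claw": 0, "travel": [0, 0, 1.5], "turn": 0},
  {"claw": 0, "travel": [0, 0, 1.5], "turn": 0},
  {"claw": 0, "travel": [0, 0, 1], "turn": 0},
  {"claw": 0, "travel": [0, 0, 0.6], "turn": 0},
])

```text
time: 16.2
ee_pos: [0.4614, -0.0456, 0.2269]
tcp_rot: [180.0, -0.0, 173.5]
wrist_force: [-0.2, 0.2, 0.5]
opening: 0.0424
```

```bash
python3 -c "
from h import *
go(*w2b((.4573,-.0434)),.228)
a=viewer.camera('side')
A=cv2.resize(a[150:250,260:410],None,fx=5,fy=5,interpolation=3)
cv2.imwrite('pics/s10.png',A)
"
```

```text
t 16.2 board [-0.1085  0.0801] z 0.22687014973731537 rot [179.9964  -0.0427 173.505 ] F [-0.2007  0.1533  0.5425] q [ -5.6433  -6.5036 -20.9677  75.5786   0.0043   0.8517] open 0.04244945906558133
delta cm tool [ 0.4275  0.1708 -0.1127]
```

View pics/s10.png

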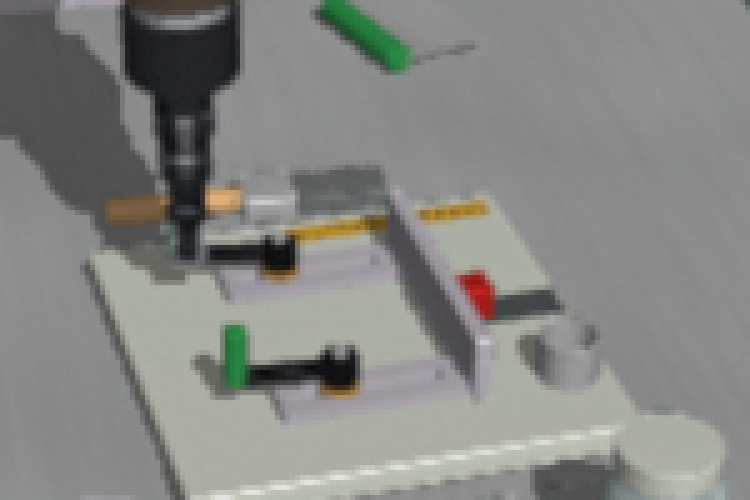

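Request:
move_arm([
  {"claw": -0.53, "travel": [0.43, 0.17, -0.1], "turn": 0},
  {"claw": -0.53, "travel": [0, 0, 0], "turn": 0},
  {"claw": -0.53, "travel": [0, 0, 0], "turn": 0},
  {"claw": -0.53, "travel": [0, 0, 0], "turn": 0},
])

```text
time: 16.58
ee_pos: [0.4574, -0.0431, 0.2299]
tcp_rot: [180.0, 0.1, 173.5]
wrist_force: [0.1, -0.6, -0.2]
opening: 0.0203
```

```bash
cat >> h.py <<'E'
def lev(by,z,th=None):
    o=status.get_obs(); p=w2b(o["ee_pos"]); r=p-np.array([-.05,by])
    t=np.arctan2(r[1],-r[0]); print("tool r",np.hypot(*r),"theta",t,"yaw-theta",184.8-(o["tcp_rot"][2]%360))
    th=t if th is None else th
    tgt=np.array([-.05,by])+.065*np.array([-np.cos(th),np.sin(th)])
    print("want yaw",184.8-np.degrees(th)); go(*tgt,z)
E
python3 -c "
from h import *
lev(.07,.228,.2)"
```

```text
tool r 0.06358174387830312 theta 0.20358071534157549 yaw-theta 11.30302475172843
want yaw 173.34084409738355
t 16.5833 board [-0.1123  0.0829] z 0.229933861359795 rot [179.9974   0.086  173.497 ] F [ 0.0539 -0.5872 -0.2314] q [ -5.3871  -7.2492 -21.297   75.8661   0.001    1.116 ] open 0.02029696926325903
delta cm tool [ 0.1422 -0.0224  0.1932]
```

Request:
move_arm([
  {"claw": -0.53, "travel": [0.1, 0, 0.2], "turn": 0},
  {"claw": -0.53, "travel": [-0.02, 0.567, 0], "turn": 5},
  {"claw": -0.53, "travel": [-0.025, 0.567, 0], "turn": 5},
  {"claw": -0.53, "travel": [-0.025, 0.567, 0], "turn": 5},
  {"claw": -0.53, "travel": [-0.025, 0.567, 0], "turn": 5},
])

```text
time: 17.0
ee_pos: [0.4625, -0.0215, 0.227]
tcp_rot: [-179.9, 0.0, 153.2]
wrist_force: [0.9, -4.3, -1.0]
opening: 0.02
```

```bash
python3 -c "
from h import *
lev(.07,.228)
a=viewer.camera('side')
A=cv2.resize(a[150:250,260:410],None,fx=5,fy=5,interpolation=3)
cv2.imwrite('pics/s11.png',A)
"
```

```text
tool r 0.06495521671174817 theta 0.5498821928042472 yaw-theta 31.590091124609415
want yaw 153.29407112291764
t 17.0 board [-0.1054  0.1039] z 0.22700240974682448 rot [-179.9185    0.0346  153.2099] F [ 0.8526 -4.3052 -0.9669] q [ -2.6449  -6.6177 -21.0563  75.5632  -0.0885  24.1452] open 0.020026745528317794
delta cm tool [ 0.0044 -0.0001 -0.0998]
```

View pics/s11.png

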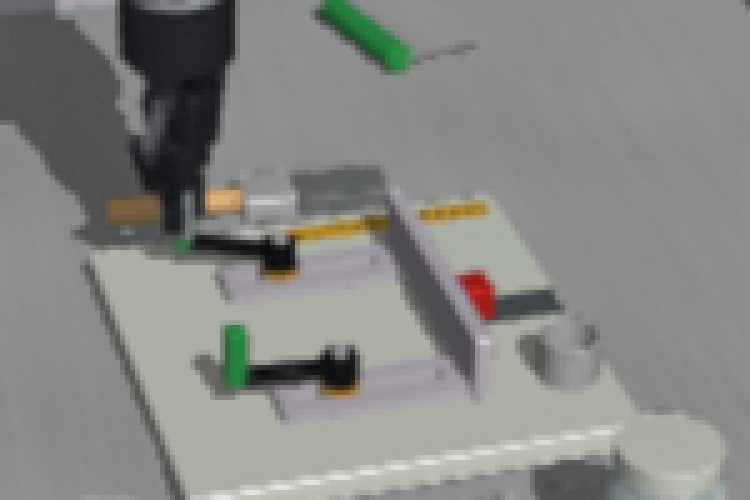

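Request:
move_arm([
  {"claw": -0.53, "travel": [-0.025, 0.567, 0], "turn": 5},
  {"claw": -0.53, "travel": [-0.025, 0.567, 0], "turn": 5},
  {"claw": -0.53, "travel": [-0.025, 0.567, 0], "turn": 5},
  {"claw": -0.53, "travel": [-0.025, 0.567, 0], "turn": 5},
  {"claw": -0.53, "travel": [-0.025, 0.567, 0], "turn": 5},
])

```text
time: 17.47
ee_pos: [0.4799, 0.0003, 0.2267]
tcp_rot: [-179.9, -0.0, 128.4]
wrist_force: [-2.7, -3.5, -2.4]
opening: 0.0204
```

```bash
python3 -c "
from h import *
lev(.07,.228)
"
```

```text
tool r 0.06521531674650918 theta 0.9827638434899655 yaw-theta 56.44903280165201
want yaw 128.4917795099696
t 17.4667 board [-0.0862  0.1243] z 0.22665442307318986 rot [-179.8936   -0.0123  128.351 ] F [-2.6728 -3.4838 -2.4277] q [  0.0506  -4.1912 -18.8565  75.4257  -0.0563  51.6997] open 0.02040569687115639
delta cm tool [-0.0215 -0.0002 -0.1346]
```

Request:
move_arm([
  {"claw": -0.53, "travel": [-0.03, 0.567, 0], "turn": 5},
  {"claw": -0.53, "travel": [-0.03, 0.567, 0.03], "turn": 5},
  {"claw": -0.53, "travel": [-0.025, 0.567, 0.03], "turn": 5},
  {"claw": -0.53, "travel": [-0.025, 0.567, 0.03], "turn": 5},
  {"claw": -0.53, "travel": [-0.025, 0.567, 0.03], "turn": 5},
])

```text
time: 17.88
ee_pos: [0.5051, 0.0129, 0.2257]
tcp_rot: [-179.9, -0.1, 103.4]
wrist_force: [-5.5, 0.4, 3.0]
opening: 0.0201
```

```bash
python3 -c "
from h import *
lev(.07,.228,1.57)
"
```

```text
tool r 0.06546430051627686 theta 1.416598517139802 yaw-theta 81.41776891385655
want yaw 94.84562616446077
t 17.8833 board [-0.0601  0.1347] z 0.22568626517205154 rot [-179.8703   -0.0602  103.3822] F [-5.5405  0.3507  2.9539] q [  1.4548  -0.6507 -15.5477  75.2424   0.0321  78.0725] open 0.020135518641182445
delta cm tool [-0.1181  0.9932 -0.2337]
```

Request:
move_arm([
  {"claw": -0.53, "travel": [-0.04, 0.567, 0], "turn": 5},
  {"claw": -0.53, "travel": [-0.025, 0.5, -0.03], "turn": 4.4},
  {"claw": -0.53, "travel": [0, 0, 0], "turn": 0},
  {"claw": -0.53, "travel": [0, 0, 0], "turn": 0},
])

```text
time: 18.22
ee_pos: [0.516, 0.0144, 0.2259]
tcp_rot: [-179.9, -0.1, 94.2]
wrist_force: [-2.8, 1.0, 0.9]
opening: 0.0199
```

```bash
python3 -c "
from h import *
lev(.07,.228,1.57)
a=viewer.camera('side')
A=cv2.resize(a[150:250,260:410],None,fx=5,fy=5,interpolation=3)
cv2.imwrite('pics/s12.png',A)
"
```

```text
tool r 0.0652604406421619 theta 1.5845418726826601 yaw-theta 90.58920324796507
want yaw 94.84562616446077
t 18.2167 board [-0.0491  0.1353] z 0.2258963693985646 rot [-179.9135   -0.0575   94.2108] F [-2.8105  1.0219  0.8706] q [  1.5839   0.7996 -14.0722  75.2172   0.0534  87.373 ] open 0.01992309418773127
delta cm tool [-0.0262 -0.0949 -0.2102]
```

View pics/s12.png

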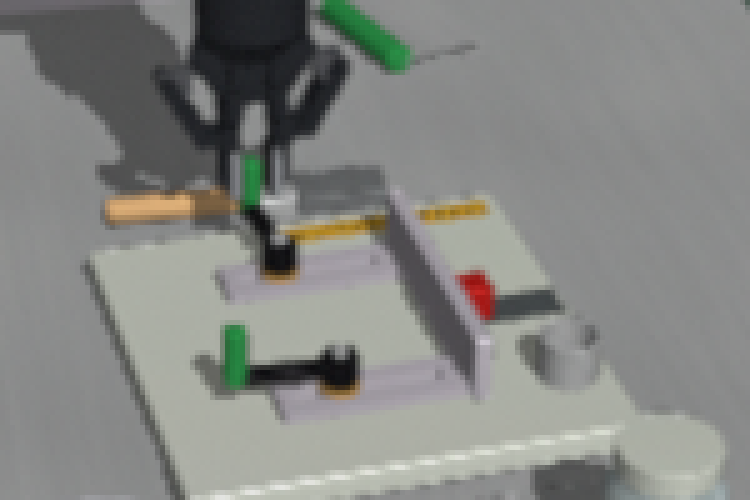

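Request:
move_arm([
  {"claw": -0.2, "travel": [0, -0.15, 0], "turn": 0},
  {"claw": 0, "travel": [0, 0, -0.5], "turn": 0},
  {"claw": 0, "travel": [0, 0, -2], "turn": 0},
  {"claw": 0, "travel": [0, 0, -2.2], "turn": 0},
  {"claw": 0, "travel": [0, 0, -2.2], "turn": 0},
])

```text
time: 18.68
ee_pos: [0.5146, 0.0139, 0.2964]
tcp_rot: [180.0, 0.0, 94.1]
wrist_force: [1.0, -0.3, 0.3]
opening: 0.0426
```

Request:
move_arm([
  {"claw": 0, "travel": [0, 0, 0], "turn": -7.1},
  {"claw": 0, "travel": [0, 0, 0], "turn": -7.1},
  {"claw": 0, "travel": [0, 0, 0], "turn": -7.1},
  {"claw": 0, "travel": [0, 0, 0], "turn": -7.1},
  {"claw": 0, "travel": [0, 0, 0], "turn": -7.1},
])

```text
time: 19.1
ee_pos: [0.5148, 0.0139, 0.2959]
tcp_rot: [179.9, 0.1, 130.0]
wrist_force: [0.1, 0.6, -0.4]
opening: 0.043
```

Request:
move_arm([
  {"claw": 0, "travel": [0, 0, 0], "turn": -7.1},
  {"claw": 0, "travel": [0, 0, 0], "turn": -7.1},
  {"claw": 0, "travel": [0, 0, 0], "turn": -7.1},
  {"claw": 0, "travel": [0, 0, 0], "turn": -7.1},
  {"claw": 0, "travel": [0, 0, 0], "turn": -7.1},
])

```text
time: 19.52
ee_pos: [0.5148, 0.0139, 0.2959]
tcp_rot: [180.0, 0.1, 165.5]
wrist_force: [0.7, -1.2, 0.3]
opening: 0.0428
```

Request:
move_arm([
  {"claw": 0, "travel": [0, 0, 0], "turn": -7.1},
  {"claw": 0, "travel": [0, 0, 0], "turn": -6.9},
  {"claw": 0, "travel": [0, 0, 0], "turn": 0},
])

```text
time: 19.77
ee_pos: [0.5148, 0.0139, 0.2958]
tcp_rot: [-180.0, 0.1, 179.4]
wrist_force: [0.2, -0.5, -0.5]
opening: 0.0428
```

```bash
python3 -c "
from h import *
lev(-.07,.228,.1)
a=viewer.camera('side')
A=cv2.resize(a[150:250,260:410],None,fx=5,fy=5,interpolation=3)
cv2.imwrite('pics/s13.png',A)
"
```

```text
tool r 0.20491097882410877 theta 1.56947232432228 yaw-theta 5.3733848220293225
want yaw 179.07042204869177
t 19.7667 board [-0.0503  0.1349] z 0.2958247297793676 rot [-179.9918    0.0686  179.4266] F [ 0.1619 -0.5361 -0.4525] q [ 1.5524 -0.6249 -7.7303 82.8263 -0.0108  2.1258] open 0.04281848978378068
delta cm tool [  4.5621 -20.3571   6.7799]
```

View pics/s13.png

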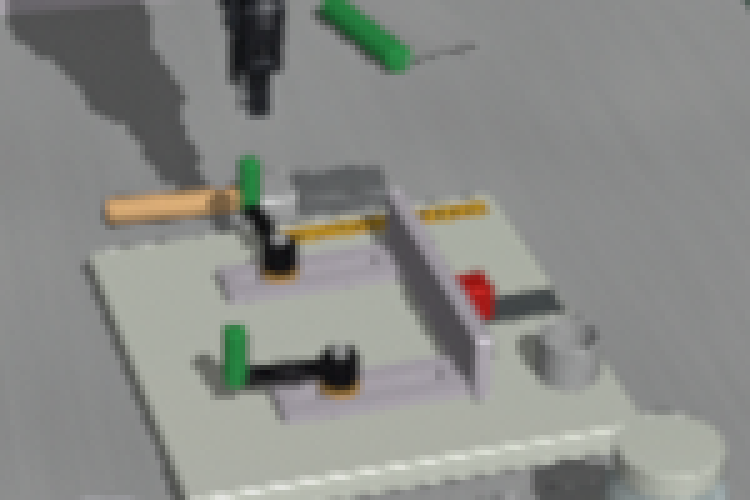

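Request:
move_arm([
  {"claw": 0, "travel": [0.76, -3.39, 0], "turn": 0},
  {"claw": 0, "travel": [0.76, -3.39, 0], "turn": 0},
  {"claw": 0, "travel": [0.76, -3.39, 0], "turn": 0},
  {"claw": 0, "travel": [0.76, -3.39, 0], "turn": 0},
  {"claw": 0, "travel": [0.76, -3.39, 0], "turn": 0},
])

```text
time: 20.23
ee_pos: [0.4734, -0.1562, 0.2957]
tcp_rot: [-180.0, 0.1, 178.8]
wrist_force: [0.8, 0.9, -0.5]
opening: 0.0426
```

Request:
move_arm([
  {"claw": 0, "travel": [0.76, -3.39, 0], "turn": 0},
  {"claw": 0, "travel": [0, 0, 0], "turn": 0},
  {"claw": 0, "travel": [0, 0, 0], "turn": 0},
])

```text
time: 20.48
ee_pos: [0.4654, -0.1902, 0.2954]
tcp_rot: [-180.0, 0.0, 178.7]
wrist_force: [-0.1, 0.8, 0.1]
opening: 0.0429
```

```bash
python3 -c "
from h import *
lev(-.07,.228,.1)
"
```

```text
tool r 0.06685815730620802 theta 0.08491227979435315 yaw-theta 6.125211770757971
want yaw 179.07042204869177
t 20.4833 board [-0.1166 -0.0643] z 0.2954482468969054 rot [-179.9846    0.0243  178.6748] F [-0.1063  0.7814  0.0871] q [-22.2247  -2.2749  -9.3881  82.8586  -0.0057 -20.8995] open 0.04285532814910092
delta cm tool [-0.1815  0.104   6.7449]
```

Request:
move_arm([
  {"claw": 0, "travel": [-0.18, 0.1, 1.5], "turn": 0},
  {"claw": 0, "travel": [0, 0, 1.7], "turn": 0},
  {"claw": 0, "travel": [0, 0, 1.7], "turn": 0},
  {"claw": 0, "travel": [0, 0, 1.2], "turn": 0},
  {"claw": 0, "travel": [0, 0, 0.6], "turn": 0},
])

```text
time: 20.9
ee_pos: [0.4676, -0.1867, 0.2266]
tcp_rot: [180.0, -0.1, 179.1]
wrist_force: [0.3, -0.1, 0.3]
opening: 0.0424
```

Request:
move_arm([
  {"claw": -0.53, "travel": [0, 0, 0], "turn": 0},
  {"claw": -0.53, "travel": [0, 0, 0], "turn": 0},
  {"claw": -0.53, "travel": [0, 0, 0], "turn": 0},
  {"claw": -0.53, "travel": [0, 0, 0], "turn": 0},
])

```text
time: 21.23
ee_pos: [0.468, -0.1876, 0.2292]
tcp_rot: [-180.0, 0.1, 179.1]
wrist_force: [-0.8, 0.4, -0.7]
opening: 0.02
```

```bash
python3 -c "
from h import *
lev(-.07,.228,.1)
a=viewer.camera('side')
A=cv2.resize(a[150:250,260:410],None,fx=5,fy=5,interpolation=3)
cv2.imwrite('pics/s14.png',A)
"
```

```text
tool r 0.0642422105022326 theta 0.12420083233335832 yaw-theta 5.724475646899947
want yaw 179.07042204869177
t 21.2333 board [-0.1137 -0.062 ] z 0.22919217258342073 rot [-179.9699    0.0804  179.0755] F [-0.7725  0.3976 -0.6579] q [-21.8464  -1.0151 -15.5146  75.4146   0.0006 -20.9219] open 0.020037335857560037
delta cm tool [ 0.0778 -0.1554  0.1192]
```

View pics/s14.png

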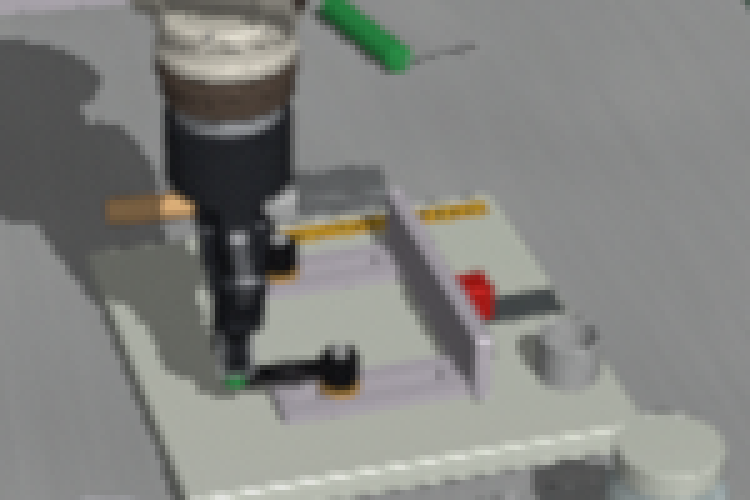

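Request:
move_arm([
  {"claw": -0.53, "travel": [0.07, 0, 0.15], "turn": 1.2},
  {"claw": -0.53, "travel": [-0.025, 0.567, 0], "turn": 5},
  {"claw": -0.53, "travel": [-0.025, 0.567, 0], "turn": 5},
  {"claw": -0.53, "travel": [-0.025, 0.567, 0], "turn": 5},
  {"claw": -0.53, "travel": [-0.025, 0.567, 0], "turn": 5},
])

```text
time: 21.7
ee_pos: [0.4718, -0.1658, 0.2269]
tcp_rot: [-179.9, 0.1, 157.5]
wrist_force: [0.2, -3.9, -1.4]
opening: 0.0199
```

```bash
python3 -c "
from h import *
lev(-.07,.227)
"
```

```text
tool r 0.0651517586222032 theta 0.4683484681317275 yaw-theta 27.272979691523858
want yaw 157.9656094346347
t 21.7 board [-0.1081 -0.0406] z 0.22694139032942798 rot [-179.9233    0.0654  157.527 ] F [ 0.1554 -3.8941 -1.3717] q [-19.3426  -1.5084 -16.2513  75.1961  -0.0802   3.1303] open 0.01993957831674151
delta cm tool [-0.0152  0.0001 -0.0058]
```

Request:
move_arm([
  {"claw": -0.53, "travel": [-0.03, 0.567, 0], "turn": 5},
  {"claw": -0.53, "travel": [-0.025, 0.567, 0], "turn": 5},
  {"claw": -0.53, "travel": [-0.025, 0.567, 0], "turn": 5},
  {"claw": -0.53, "travel": [-0.025, 0.567, 0], "turn": 5},
  {"claw": -0.53, "travel": [-0.025, 0.567, 0], "turn": 5},
])

```text
time: 22.12
ee_pos: [0.4876, -0.1425, 0.2265]
tcp_rot: [-179.9, 0.0, 132.5]
wrist_force: [-2.0, -4.1, -2.0]
opening: 0.0204
```

Request:
move_arm([
  {"claw": -0.53, "travel": [-0.03, 0.567, 0], "turn": 5},
  {"claw": -0.53, "travel": [-0.03, 0.567, 0.03], "turn": 5},
  {"claw": -0.53, "travel": [-0.025, 0.567, 0.03], "turn": 5},
  {"claw": -0.53, "travel": [-0.025, 0.567, 0.03], "turn": 5},
  {"claw": -0.53, "travel": [-0.025, 0.567, 0], "turn": 5},
])

```text
time: 22.53
ee_pos: [0.5116, -0.128, 0.2256]
tcp_rot: [-179.9, -0.1, 107.6]
wrist_force: [-6.2, 1.4, 1.9]
opening: 0.02
```

```bash
python3 -c "
from h import *
lev(-.07,.227,1.58)
"
```

```text
tool r 0.06559220772563346 theta 1.334297796486339 yaw-theta 77.2493175721826
want yaw 94.27266836932993
t 22.5333 board [-0.0654 -0.0062] z 0.22560810229252676 rot [-179.8712   -0.0633  107.5507] F [-6.1714  1.4354  1.8912] q [-14.0424   2.3593 -12.5095  75.274   -0.0136  58.4068] open 0.019998446307901787
delta cm tool [-0.2322  1.5841 -0.143 ]
```

Request:
move_arm([
  {"claw": -0.53, "travel": [-0.04, 0.567, 0], "turn": 5},
  {"claw": -0.53, "travel": [-0.03, 0.567, 0], "turn": 5},
  {"claw": -0.53, "travel": [-0.025, 0.46, 0], "turn": 4},
  {"claw": -0.53, "travel": [0, 0, 0], "turn": 0},
  {"claw": -0.53, "travel": [0, 0, 0], "turn": 0},
])

```text
time: 22.95
ee_pos: [0.5275, -0.1252, 0.2255]
tcp_rot: [-179.9, -0.1, 93.8]
wrist_force: [-3.8, 2.2, -0.5]
opening: 0.02
```

```bash
python3 -c "
from h import *
lev(-.07,.227,1.58)
a=viewer.camera('side')
A=cv2.resize(a[150:250,260:410],None,fx=5,fy=5,interpolation=3)
cv2.imwrite('pics/s15.png',A)
"
```

```text
tool r 0.06519735318749069 theta 1.5825753386446413 yaw-theta 90.98728116381736
want yaw 94.27266836932993
t 22.95 board [-0.0492 -0.0048] z 0.22549997029892538 rot [-179.9039   -0.0567   93.8127] F [-3.7815  2.2458 -0.4539] q [-13.3572   4.3478 -10.4374  75.3233   0.0258  72.8301] open 0.02003205129413418
delta cm tool [-0.0197 -0.0169 -0.15  ]
```

View pics/s15.png

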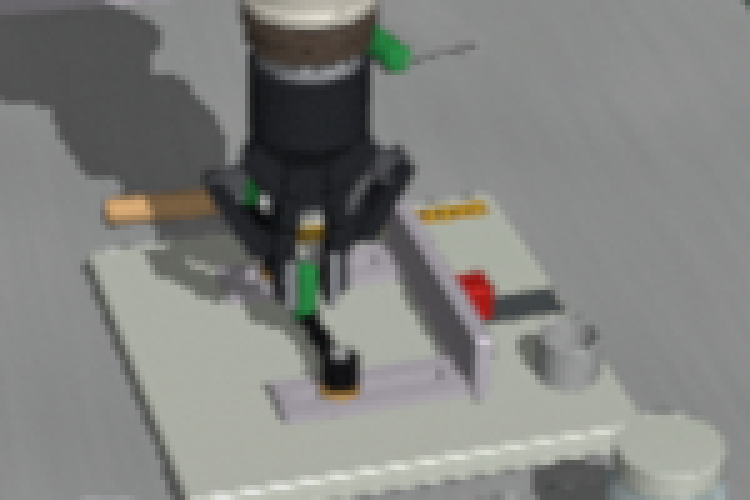

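Both levers are turned to about 1.55 rad. I'll release, lift and move clear for a top-view check.

Request:
move_arm([
  {"claw": -0.2, "travel": [0, -0.15, 0], "turn": 0},
  {"claw": 0, "travel": [0, 0, -0.5], "turn": 0},
  {"claw": 0, "travel": [0, 0, -2.5], "turn": 0},
  {"claw": 0, "travel": [0, 0, -3.5], "turn": 0},
  {"claw": 0, "travel": [0, 0, -4], "turn": 0},
])

```text
time: 23.42
ee_pos: [0.5259, -0.1256, 0.3311]
tcp_rot: [-179.9, -0.0, 93.9]
wrist_force: [1.2, 0.3, -0.0]
opening: 0.043
```

Request:
move_arm([
  {"claw": 0, "travel": [0, 0, -4], "turn": 0},
  {"claw": 0, "travel": [4, 0, -1], "turn": 0},
  {"claw": 0, "travel": [4, 0, 0], "turn": 0},
  {"claw": 0, "travel": [4, 0, 0], "turn": 0},
  {"claw": 0, "travel": [4, 0, 0], "turn": 0},
])

```text
time: 23.83
ee_pos: [0.5152, 0.0353, 0.3821]
tcp_rot: [179.9, 0.0, 93.8]
wrist_force: [0.4, 0.3, 0.9]
opening: 0.0427
```

Request:
move_arm([
  {"claw": 0, "travel": [4, -2, 0], "turn": 0},
  {"claw": 0, "travel": [4, -2, 0], "turn": 0},
  {"claw": 0, "travel": [4, -2, 0], "turn": 0},
  {"claw": 0, "travel": [4, -2, 0], "turn": 0},
  {"claw": 0, "travel": [0, 0, 0], "turn": 0},
])

```text
time: 24.25
ee_pos: [0.4281, 0.1821, 0.3819]
tcp_rot: [179.9, -0.1, 94.2]
wrist_force: [0.4, -0.8, 0.5]
opening: 0.043
```

```bash
python3 -c "
from h import *
go(0,0,.3)
a=viewer.camera('side');t=viewer.camera('top')
A=cv2.resize(a[150:250,280:430],None,fx=5,fy=5,interpolation=3);T=cv2.resize(t[110:250,250:400],None,fx=4,fy=4,interpolation=3)
cv2.imwrite('pics/s16.png',A);cv2.imwrite('pics/t16.png',T)"
```

```text
t 24.25 board [-0.1226  0.3098] z 0.3818828883471369 rot [179.9309  -0.1174  94.1951] F [ 0.3997 -0.784   0.4812] q [ 23.0264  -7.0731  -4.3309  92.6389   0.0888 108.8314] open 0.042956517721821685
delta cm tool [-30.8632  12.5797   8.1402]
```

View pics/s16.png

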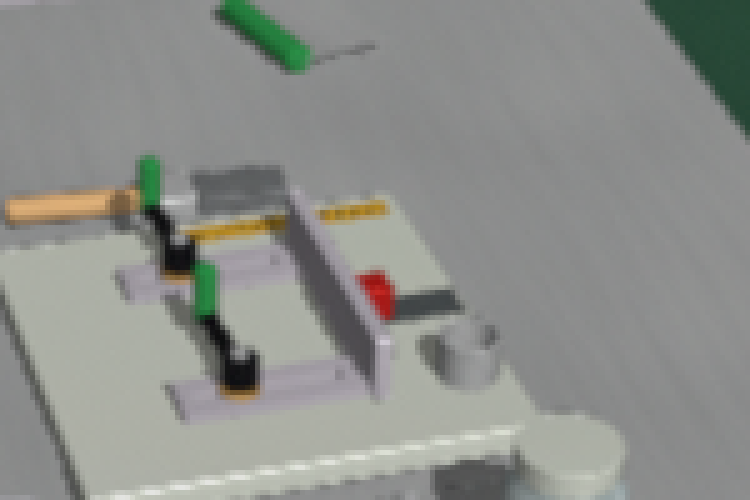

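View pics/t16.png

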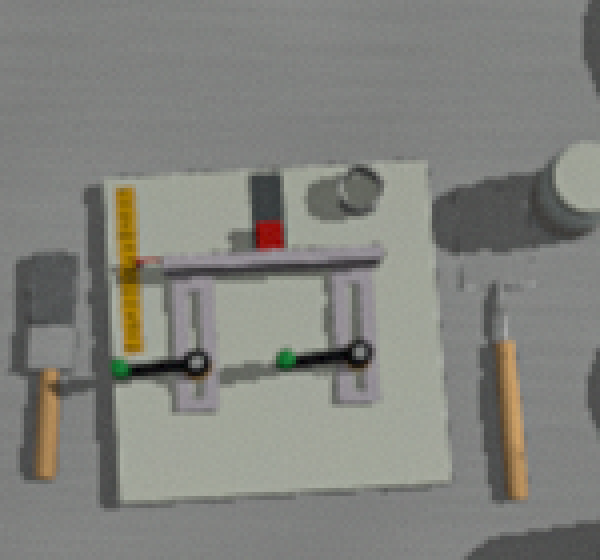

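```bash
python3 -c "
from h import *
for k,b in(((120,369),.07),((286,358),-.07)):
  p=w2b(tc(*k,.079)); r=p-np.array([-.05,b]); print(p,np.hypot(*r),np.arctan2(r[1],-r[0]))
C=[w2b(tc(x,y,.065)) for x,y in((166,258),(384,247),(166,274),(384,262))];print('fence front/back top',C)
a=cv2.imread('pics/topc.png').astype(int);b=cv2.imread('pics/t16.png').astype(int)
f=lambda m:(m[:,:,2]>150)&(m[:,:,1]<70)
for m in(a,b):
  q=f(m)[210:262,245:300]; ys=np.where(q.any(1))[0]; print('red rows',210+ys.min(),210+ys.max())
  s=m[195:245,262:278,2].mean(1); print('far edge profile',s[15:40].round())
"
```

```text
[-0.0543  0.1349] 0.06503569238344499 1.5044231607267156
[-0.0528 -0.0046] 0.06545192479674232 1.5273454849980748
fence front/back top [array([0.0409, 0.092 ]), array([ 0.0402, -0.0949]), array([0.027 , 0.0927]), array([ 0.0271, -0.094 ])]
red rows 224 251
far edge profile [ 61.  60.  58.  57.  57.  55.  55.  59.  71.  86. 101. 118. 134. 145.
 150. 155. 159. 159. 157. 154. 153. 153. 153. 153. 153.]
red rows 224 227
far edge profile [ 59.  59.  55.  55.  55.  55.  62.  62.  62.  62. 120. 120. 120. 120.
 150. 150. 150. 150. 147. 147. 147. 147. 145. 145. 145.]
```

```bash
python3 -c "
from workcell import bot
print(bot.job_done())"
```

```text
the job is handed in; nothing more can be done
None
```

I slid the fence up to the red stop, held it there, turned both clamp levers tight, moved the arm clear and handed the job in at about 24 s. No verdict was reported.

- **Pressing:** I held about 9–10 N at the wrist for over 1 s. Sliding friction was about 3 N, so I estimate about 6 N reached the stop. The contact force itself can't be read. The tool stopped advancing there, and the fence slots still had room, so it was the stop that held it.
- **Stop and fence:** In the pictures the stop's far edge sits at the same pixels as at the start. In the side view the fence is at the same pixels after clamping as while pressed.
- **Levers:** The final top view gives about 1.50 rad (left) and 1.53 rad (right). The tool position gave about 1.55 rad for both, so the methods differ by up to 0.05 rad. Both are above 1.45.
- **Disagreement:** The top view puts the fence front about 2 mm short of the stop face I measured at the start. That is within the error of that picture and does not fit the force and stall evidence, so I trusted contact.
- **Other things:** The cutter, brush, spatula, jar and scraper look unmoved. I did not check the bowl and jug in the final pictures, but the arm went nowhere near them at low height. The gripper is clear of everything.

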